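# Load a fresh roll of wrapping paper into the counter dispenser

### The arm

A 6-joint arm with a two-finger parallel gripper is mounted at the origin on the work surface. World frame = base frame: x ahead of the robot, y to its left, z up, the work surface at z = 0. Lengths are in m, angles in rad, forces in N, time in s.
With the tool pointing down it reaches from about 0.35 to 0.85 m from the base axis. Payload 8.1 kg.
Tool frame: the origin (TCP) lies midway between the tips of the shut fingers; the grasp point (between the pads) lies 19 mm behind it; z points along the fingers, y is the line along which they close (so a half turn about z gives the same grasp; the last joint's range is limited). The gripper opens to 85 mm and grips with 20 to 120 N. Pads are 22 mm wide; open, the fingers measure 114 mm over their backs; the gripper's body (76 mm by 85 mm) begins 54 mm behind the grasp point. The pads swing forward as they close: fully open they stand 13 mm farther back than shut.
Start: joints at [-1.256, 0.13, 1.488, -0, 1.523, -0.085], TCP at [0.234, -0.553, 0.231] pointing down, gripper open.
Joint ranges: [-2.96, 2.96], [-0.89, 2.26], [0.02, 2.5], [-1.34, 4.48], [0, 2.73], [-2.66, 2.66]. Speed limits (rad/s): [2.39, 2.39, 2.79, 3.14, 3.14, 3.14].

### API

Orientations are given as a unit quaternion [x, y, z, w].
In Python, from cell import bot gives the robot as it stands. The module is installed in compiled form; this text tells all that it offers.
- The arm moves only by the tool jog_arm, never from a script. Its argument "moves" is a list of rows, each a list of 7 numbers: the opening, from 0 (shut) to 1 (fully open), then the shift along the tool's x, y, z in cm, then the turn, a rotation vector about the tool's x, y, z in rad. In form: [[fingers, dx, dy, dz, wx, wy, wz], ...]. A call has 1 to 5 rows; each row shifts and turns the commanded pose from where the row before left it, along the tool's axes as they then stand; what a row does not reach is not made up. A row lasts 1/8 s, in which the tool goes at most 62.5 mm and 10.7 degrees, less where a joint would pass 70% of its speed; a pose out of reach is approached as far as the arm can. A call with a gripper value outside its range is refused whole. The fingers move at their own pace and stop on an object; "newtons" is the grip in N (left out, the last holds). Time passes only in rows, so rows that do not move let the fingers close. It gives the time, the measured TCP pose, the force, the opening and the grip force at its end, in the units of the state.
- bot.observe(): the state, without advancing time (a new reading comes with each control period).
- bot.get_image(name): name is "scene" or "top"; returns the picture (480x640x3 uint8, red, green, blue); there is no depth.
- bot.get_calibration(name): a dict with "camera_matrix" (3x3 intrinsics, pixels), "origin" and "rotation" of the camera in the world. Camera axes: x right, y down, z forward; pixel columns grow to the right and rows downward; lengths in m; the calibration is good to about 2 mm. A picture is of the moment at which its call begins. get_calibration takes no time and is no camera call.
- bot.job_done(): hands the job in; it is judged then, once.
The state is a dict: "time_s": time; "joints": joint angles; "qd": joint speeds; "joint_efforts": joint torques, N m; "tool_pos": TCP position; "orientation": TCP orientation; "force": force on the tool from outside, world axes, zero at the start; "torque": the same for the moment, N m; "grip_width": opening from 0.0 (shut) to 1.0 (fully open); "finger_force": force on a finger pad.
Only numpy, scipy, OpenCV 4.12 (cv2) and the standard library are available. Lean on these libraries where they do the work, as an engineer would, in place of code of your own. Each camera call takes 0.05 s, during which the arm holds its last target. There are 200 camera calls.

### The job

The counter's wrap dispenser is empty: take the new paper roll off its wooden rest by the paper, lower its rod into the two open slots of the dispenser and press it down gently past the spring jaws until both ends sit on the slot floors and the roll lies level and square in the dispenser, then let go. Work by feel and never force it: the rod sits high and askew in the loose core, so if it catches on a slot's rim, lift, turn the roll a little and try again, and square the roll up once the rod is in. Leave the bottle, the glass jar and the foil tray where they are.

Things in the scene. Friction and masses are not known exactly. Their poses are not given: they have to be found in the camera images.
- roll: New roll of white wrapping paper, end taped down: cylinder 60 mm in diameter, 300 mm long, on an 8 mm steel rod 352 mm long through its 45 mm core (26 mm of rod stands out at either end). 0.34 to 0.53 kg in all, balanced; grip the paper firmly across its diameter at mid-length. Origin: the roll's centre, on its axis; y along the roll, z up at the start.
- rod_mid (a point): The roll's centre again. The rod is NOT measured. It passes straight above this point (0 to 12 mm above, held firmly there) and parallel to the roll's x-y plane, but turned about z by up to 0.1 rad either way: its ends are up to 17 mm ahead of or behind the roll's axis, on opposite sides. It swivels stiffly in the roll (0.3 N m, some 2 N sideways at an end) and stays as it is turned.
- rest: Low plywood roll rest fixed to the counter, 84 x 250 x 18 mm; the roll starts on it, its axis 38 mm above the counter. A board 8 mm thick with 10 mm high chocks beside the roll 105 mm from the middle, either end; nothing but the board at the middle. Origin: middle of the underside; y along the roll.
- dispenser: Steel wrap dispenser fixed to the counter, 180 x 340 mm; -x is its front: a 35 mm high tear-off bar 75 to 92 mm from the slots; 73 mm behind them a tie bar, under 40 mm too. At each end (y = +-157 to 165 mm) a cheek 91 mm high, 104 mm wide at the top, with a white nylon block in its middle that has an upright slot open at the top. Origin: middle of the underside, between the slots.
- seat_mid (a point): Point half-way between the two slots, 65 mm above the counter, with the dispenser's axes: where the middle of the rod is when both ends are home on the slot floors; the roll's centre then hangs 0 to 12 mm below it. The slots are 11 mm wide. The roll has 7 mm of room endways on either side. Home, the roll's y lies along this y.
- rim_mid (a point): Point 30 mm above seat_mid: where the rod's middle is while it lies on top of the cheeks, on the slot rims (26 mm above home, edges barely rounded), not yet in the slots. An end goes in if it is within some 3 mm of the slot's middle. The cheeks take light taps; over 40 N on rod or slots bends them.
- jaw_mid (a point): Point 9 mm above seat_mid: the rod's middle when it rests on the jaws. Each slot has two small smooth sprung steel jaws that narrow it to 5.5 mm. Passing all four takes about 9 to 15 N downward in all, the roll's weight (3 to 5 N) included; the weight alone does not do it. Some 4 mm lower an end snaps down onto its floor; the ends may pass one after the other.
- squeeze_bottle: White plastic squeeze bottle, 60 mm in diameter, 185 mm tall, standing; leave it alone. Origin: middle of the underside.
- glass_jar: Open glass jar, 84 mm in diameter, 75 mm tall; leave it alone. Origin: middle of the underside.
- foil_tray: Empty aluminium tray 130 x 190 x 45 mm; leave it alone. Origin: middle of the underside.
- floor_left: Nylon floor of the slot at the dispenser's +y end, 8 mm thick along y. Origin: middle of its top face, on which the rod (radius 4 mm) must end up lying: 4 mm below and 161 mm beside seat_mid.
- floor_right: Nylon floor of the slot at the dispenser's -y end, 8 mm thick along y. Origin: middle of its top face, on which the rod (radius 4 mm) must end up lying: 4 mm below and 161 mm beside seat_mid.

How it is judged:
By the outcome, as a careful person would: the job done as asked, in the order asked, and still so for the second after the job is handed in, with the robot touching nothing.
It also fails if it takes over 64 s, if anything falls off the work surface, if the arm or the gripper's body presses on something with over 40 N, if the wrist force passes 120 N, or if a joint passes its speed limit or range.

## Working session

There is one attempt and no reset: what is moved stays moved. The work goes in short steps, Python scripts to look and compute and a tool call to move; the robot and the scene stay as the last step left them, time stands still between calls to the robot, and variables do not carry over. Pictures are saved under pics/ and viewed, at most 10 in all, crops included, and the job is handed in when it is done.

Besides the shell and the picture viewer there is one more tool, called after ">>>" by a JSON object that holds its "method" and its "body". jog_arm: Moves the arm, as the interface text tells. Its arguments: {"type":"object","properties":{"moves":{"type":"array","items":{"type":"array","items":{"type":"number"}}},"newtons":{"type":"number"}},"required":["moves"]}

```bash
mkdir -p pics; cat > h.py <<'E'
import numpy as np, cv2
from cell import bot
def ray(c,u,v):
    K=np.array(c["camera_matrix"]);R=np.array(c["rotation"]);o=np.array(c["origin"])
    d=R@np.linalg.solve(K,[u,v,1.]);return o,d/np.linalg.norm(d)
def onz(c,u,v,z):
    o,d=ray(c,u,v);return o+d*(z-o[2])/d[2]
def proj(c,p):
    K=np.array(c["camera_matrix"]);R=np.array(c["rotation"]);o=np.array(c["origin"])
    q=K@(R.T@(np.array(p)-o));return q[:2]/q[2]
def tri(c1,p1,c2,p2):
    o1,d1=ray(c1,*p1);o2,d2=ray(c2,*p2)
    s=np.linalg.lstsq(np.c_[d1,-d2],o2-o1,rcond=None)[0]
    a=o1+s[0]*d1;b=o2+s[1]*d2;return (a+b)/2,np.linalg.norm(a-b)
E
python3 - <<'E'
from h import *
for n in("top","scene"):
    cv2.imwrite(f"pics/{n}0.png",cv2.cvtColor(bot.get_image(n),cv2.COLOR_RGB2BGR)); c=bot.get_calibration(n)
    print(n,np.round(c["camera_matrix"],1).tolist(),c["origin"],np.round(c["rotation"],3).tolist())
s=bot.observe();print({k:np.round(v,3).tolist() for k,v in s.items()})
E
```

```text
top [[532.6, 0.0, 311.0], [0.0, 532.6, 236.6], [0.0, 0.0, 1.0]] [ 0.39110063 -0.04150938  1.32139418] [-0.698, 0.709, -0.071, 0.066]
scene [[538.6, 0.0, 322.2], [0.0, 538.6, 236.6], [0.0, 0.0, 1.0]] [1.03060785 0.70008551 1.07844519] [0.224, 0.909, -0.339, -0.089]
{'time_s': 0.1, 'joints': [-1.256, 0.131, 1.489, 0.0, 1.523, -0.085], 'qd': [-0.001, -0.001, -0.003, 0.001, 0.001, 0.0], 'joint_efforts': [0.002, -57.095, -50.194, -0.0, 0.008, -0.0], 'tool_pos': [0.233, -0.552, 0.23], 'orientation': [0.98, 0.199, -0.0, -0.001], 'force': [-0.302, -0.172, 0.002], 'torque': [-0.025, 0.049, -0.001], 'finger_force': 0.0, 'grip_width': 0.999}
```

View pics/top0.png

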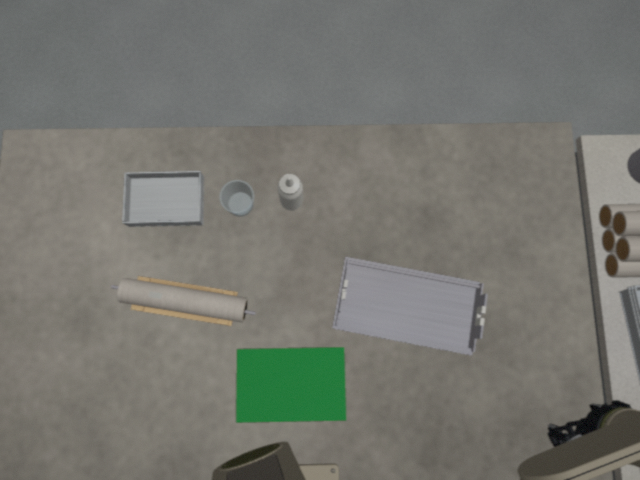

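View pics/scene0.png

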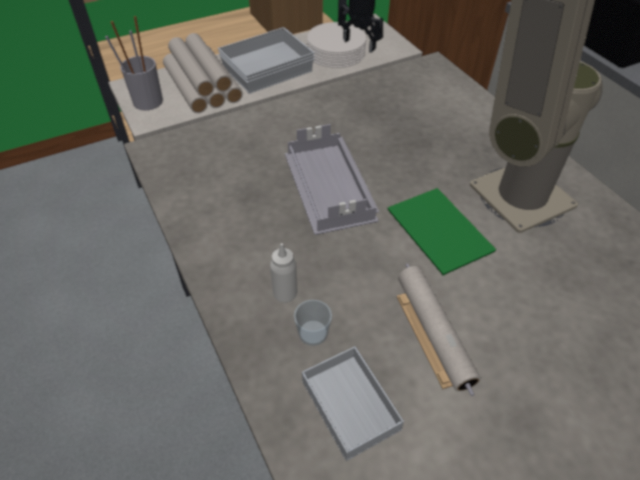

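The top view shows the roll on its rest (about (118,290) to (246,308), with a rod end near (255,313)). The dispenser's nylon blocks are near (345,289) and (482,314); the tray, jar and bottle are farther out. The scene view shows the same layout, with blocks near (316,132) and (347,209) and a rod end at (472,390). I'll zoom in on both.

```bash
python3 - <<'E'
import cv2,numpy as np
t=cv2.imread("pics/top0.png");s=cv2.imread("pics/scene0.png")
z=lambda im,x,y,w,h,k:cv2.resize(im[y:y+h,x:x+w],None,fx=k,fy=k,interpolation=cv2.INTER_CUBIC)
a=np.vstack([z(t,105,265,160,70,5)[:300],z(t,330,250,160,60,5)])
cv2.imwrite("pics/ztop.png",np.vstack([z(t,105,270,160,60,5),z(t,330,250,160,60,5)]))
b=np.hstack([z(s,280,115,100,125,4),z(s,390,255,100,150,4)[100:600]])
cv2.imwrite("pics/zscene.png",b)
E
```

```text
(no output)
```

View pics/ztop.png

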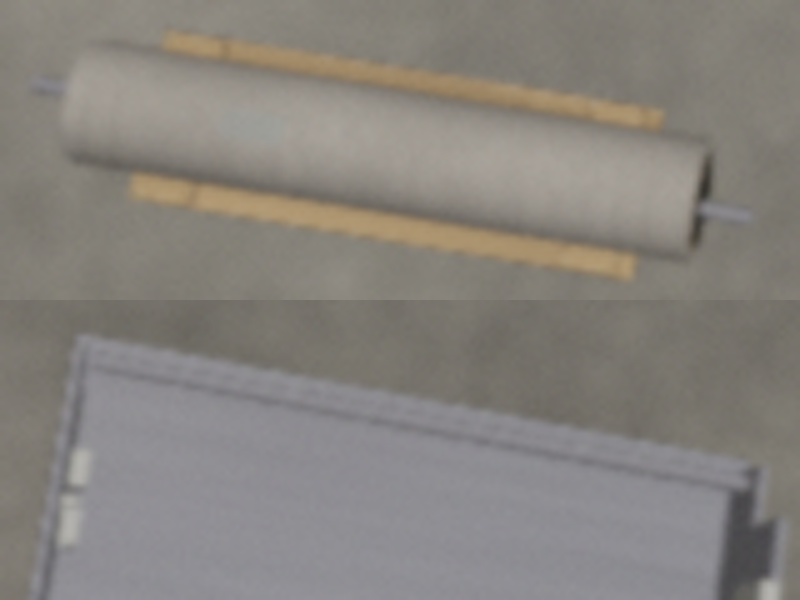

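View pics/zscene.png

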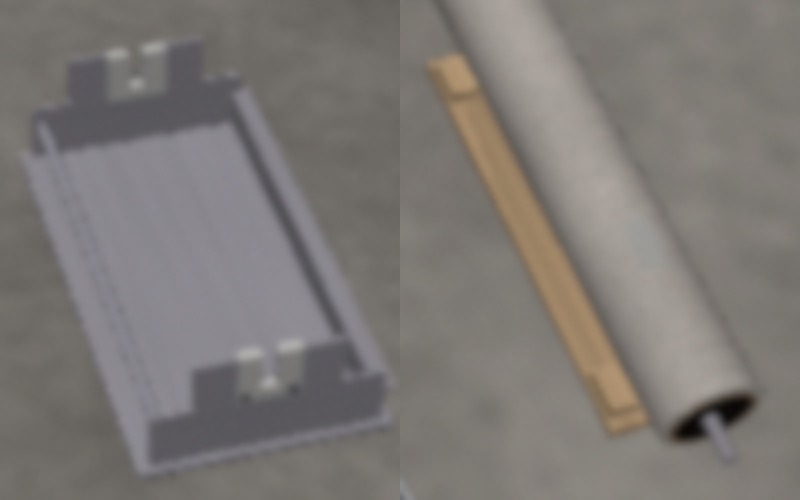

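The zooms show rod tips in the top view (crop (33,83) and (750,216)) and the near rod tip in the scene view (crop (730,460)). The paired white block tops straddle each slot. Next I'll turn these into points.

```bash
python3 - <<'E'
from h import *
ct=bot.get_calibration("top");cs=bot.get_calibration("scene")
t=cv2.imread("pics/top0.png");s=cv2.imread("pics/scene0.png")
def blobs(im,x,y,w,h,th):
    g=im[y:y+h,x:x+w].min(axis=2); m=(g>th).astype(np.uint8)
    n,l,st,c=cv2.connectedComponentsWithStats(m)
    print(g.max());
    for i in range(1,n):
        if st[i,4]>=3: print("  ",st[i].tolist()[4],(st[i][:2]+[x,y]).tolist(),st[i][2:4].tolist(),np.round(c[i]+[x,y],2))
for th in(150,165): print("top",th);blobs(t,335,255,30,60,th);blobs(t,465,280,30,60,th)
for th in(150,165): print("scene",th);blobs(s,295,115,40,30,th);blobs(s,325,195,45,30,th)
u=lambda x,y,x0,y0,k:(x0+(x+.5)/k-.5,y0+(y+.5)/k-.5)
TL=u(33,83,105,270,5);TR=u(752,216,105,270,5);SL=u(330,460,390,280,4)
print("rod tip L",tri(ct,TL,cs,SL))
for z in(.038,.044,.05):
    a=onz(ct,*TL,z);b=onz(ct,*TR,z);print(z,a.round(4),b.round(4),np.linalg.norm(a-b),np.arctan2(*(a-b)[:2]))
# roll corners at the axis height
P=[onz(ct,*u(*p,105,270,5),.038) for p in((88,43),(68,158),(710,140),(690,258))]
a=(P[0]+P[1])/2;b=(P[2]+P[3])/2
print(np.round(P,4),(a+b)/2,np.linalg.norm(a-b),np.arctan2(*(a-b)[:2]))
# rest corners at z .018 (chock tops)
Q=[onz(ct,*u(*p,105,270,5),.018) for p in((167,33),(662,113),(633,275),(130,190))]
print("rest",np.mean(Q,0),np.arctan2(*(Q[0]-Q[1])[:2]),np.arctan2(*(Q[3]-Q[2])[:2]),np.linalg.norm(Q[0]-Q[1]),np.linalg.norm(Q[0]-Q[3]))
E
```

```text
top 150
172
   31 [344, 279] [5, 8] [346.03 282.74]
   39 [342, 289] [5, 10] [343.95 293.72]
174
   22 [482, 306] [4, 7] [483.36 309.09]
   4 [478, 315] [2, 2] [478.5 315.5]
   20 [480, 318] [4, 8] [481.85 321.45]
top 165
172
   11 [345, 281] [3, 5] [345.64 282.82]
   14 [343, 292] [3, 6] [343.86 294.36]
174
   10 [483, 307] [2, 5] [483.5 309. ]
   11 [481, 319] [3, 6] [481.73 321.36]
scene 150
154
   4 [317, 126] [3, 2] [318.  126.5]
170
   16 [350, 199] [6, 4] [352.19 200.56]
   16 [339, 202] [7, 3] [341.88 202.94]
   5 [346, 209] [3, 3] [347. 210.]
scene 165
154
170
   4 [351, 200] [3, 2] [352.25 200.75]
   6 [340, 202] [4, 2] [341.83 202.67]Traceback (most recent call last):
  File "<stdin>", line 14, in <module>
  File "h.py", line 12, in tri
    o1,d1=ray(c1,*p1);o2,d2=ray(c2,*p2)
          ~~~^^^^^^^^
  File "h.py", line 5, in ray
    d=R@np.linalg.solve(K,[u,v,1.]);return o,d/np.linalg.norm(d)
      ~^~~~~~~~~~~~~~~~~~~~~~~~~~~~
ValueError: matmul: Input operand 1 has a mismatch in its core dimension 0, with gufunc signature (n?,k),(k,m?)->(n?,m?) (size 3 is different from 4)
```

```bash
sed -i 's/R=np.array(c\["rotation"\])/R=Rotation.from_quat(c["rotation"]).as_matrix()/; 1s/$/\nfrom scipy.spatial.transform import Rotation/' h.py; python3 - <<'E'
from h import *
ct=bot.get_calibration("top");cs=bot.get_calibration("scene")
u=lambda x,y,x0,y0,k:(x0+(x+.5)/k-.5,y0+(y+.5)/k-.5)
TL=u(33,83,105,270,5);TR=u(752,216,105,270,5);SL=u(330,460,390,280,4)
print("rod tip L",tri(ct,TL,cs,SL))
for z in(.038,.044,.05):
    a=onz(ct,*TL,z);b=onz(ct,*TR,z);print(z,a.round(4),b.round(4),np.linalg.norm(a-b),np.arctan2(*(a-b)[:2]))
P=[onz(ct,*u(*p,105,270,5),.038) for p in((88,43),(68,158),(710,140),(690,258))]
a=(P[0]+P[1])/2;b=(P[2]+P[3])/2
print("roll",np.round(P,4),(a+b)/2,np.linalg.norm(a-b),np.arctan2(*(a-b)[:2]))
Q=[onz(ct,*u(*p,105,270,5),.018) for p in((167,33),(662,113),(633,275),(130,190))]
print("rest",np.mean(Q,0),np.arctan2(*(Q[0]-Q[1])[:2]),np.arctan2(*(Q[3]-Q[2])[:2]),np.linalg.norm(Q[0]-Q[1]),np.linalg.norm(Q[0]-Q[3]))
# slots
L=[(346.03,282.74),(343.95,293.72)];R=[(483.36,309.09),(481.85,321.45)]
l=np.mean(L,0);r=np.mean(R,0)
a=onz(ct,*l,.091);b=onz(ct,*r,.091)
print("slots",a,b,(a+b)/2,np.linalg.norm(a-b),np.arctan2(*(a-b)[:2]))
sl=(347.03,201.75)
print("scene L",onz(cs,*sl,.091),tri(ct,l,cs,sl))
for p in((117,50),(153,43),(135,46)): print("scene R",onz(cs,*u(*p,280,115,4),.091))
for p in L+R: print(onz(ct,*p,.091))
E
```

```text
rod tip L (array([0.52833366, 0.42638389, 0.0432024 ]), np.float64(0.0019085182969849446))
0.038 [0.5282 0.429  0.038 ] [0.4591 0.0831 0.038 ] 0.35275413049320903 0.19726846609822604
0.044 [0.5276 0.4268 0.044 ] [0.4588 0.0825 0.044 ] 0.3511049685979308 0.19726846609822582
0.05 [0.5269 0.4246 0.05  ] [0.4584 0.0819 0.05  ] 0.34945580670265264 0.19726846609822585
roll [[0.5471 0.4036 0.038 ]
 [0.492  0.4103 0.038 ]
 [0.4956 0.1033 0.038 ]
 [0.4398 0.1125 0.038 ]] [0.49361321 0.25743037 0.038     ] 0.3034888839793239 0.17184066467345985
rest [0.49376624 0.25751288 0.018     ] 0.1757036304513193 0.18124499777823835 0.24679195294032896 0.07761418578490555
slots [ 0.50914867 -0.12968261  0.091     ] [ 0.44208    -0.44341916  0.091     ] [ 0.47561434 -0.28655089  0.091     ] 0.32082523106114974 0.21060390658910408
scene L [ 0.50789974 -0.13088617  0.091     ] (array([ 0.50889915, -0.12949098,  0.09274813]), np.float64(0.00020917909008453595))
scene R [ 0.45492862 -0.45188271  0.091     ]
scene R [ 0.42742899 -0.44714508  0.091     ]
scene R [ 0.44093086 -0.45004847  0.091     ]
[ 0.5218183  -0.13246095  0.091     ]
[ 0.49652947 -0.12691534  0.091     ]
[ 0.45609567 -0.44626533  0.091     ]
[ 0.42812647 -0.44058561  0.091     ]
```

```bash
cat >> h.py <<'E'
def go(x,y,z,yaw):
    """delta in tool axes (cm) after turning; yaw = world angle of tool x"""
    s=bot.observe();p=np.array(s["tool_pos"]);R=Rotation.from_quat(s["orientation"])
    T=Rotation.from_euler("z",yaw)*Rotation.from_euler("x",np.pi)
    w=(R.inv()*T).as_rotvec()
    d=T.inv().apply(np.array([x,y,z])-p)*100; d0=R.inv().apply(np.array([x,y,z])-p)*100
    print("t",round(float(s["time_s"]),2),"pos",p.round(4),"yaw",round(float(np.arctan2(*R.as_matrix()[[1,0],0])),4),"F",np.round(s["force"],1),"T",np.round(s["torque"],2),"grip",round(float(s["grip_width"]),3),round(float(s["finger_force"]),1))
    print("turn",w.round(4),"shift after turn",d.round(2),"shift now",d0.round(2))
E
python3 -c "
from h import *
go(.4937,.2574,.16,1.393)"
```

```text
t 0.1 pos [ 0.2334 -0.5522  0.2303] yaw 0.3998 F [-0.3 -0.2  0. ] T [-0.02  0.05 -0.  ] grip 0.999 0.0
turn [-0.0014 -0.001  -0.9932] shift after turn [84.29 11.3   7.03] shift now [ 55.49 -64.43   7.15]
```

>>> {"method": "jog_arm", "body": {"moves": [[1, 0, 0, 0, 0, 0, -0.18], [1, 0, 0, 0, 0, 0, -0.18], [1, 0, 0, 0, 0, 0, -0.18], [1, 0, 0, 0, 0, 0, -0.18], [1, 0, 0, 0, 0, 0, -0.18]], "newtons": 60}}

```text
time_s: 0.72
tool_pos: [0.2334, -0.5524, 0.2307]
orientation: [0.794, 0.607, 0.0, -0.001]
force: [-0.1, -0.1, 0.5]
grip_width: 1.001
finger_force: 0.0
```

>>> {"method": "jog_arm", "body": {"moves": [[1, 0, 0, 0, 0, 0, -0.093], [1, 5.0, 0.7, 0, 0, 0, 0], [1, 5.0, 0.7, 0, 0, 0, 0], [1, 5.0, 0.7, 0, 0, 0, 0], [1, 5.0, 0.7, 0, 0, 0, 0]]}}

```text
time_s: 1.35
tool_pos: [0.2967, -0.3591, 0.2308]
orientation: [0.767, 0.641, 0.0, -0.0]
force: [1.3, -0.3, 1.1]
grip_width: 1.001
finger_force: 0.0
```

>>> {"method": "jog_arm", "body": {"moves": [[1, 5.0, 0.7, 0, 0, 0, 0], [1, 5.0, 0.7, 0, 0, 0, 0], [1, 5.0, 0.7, 0, 0, 0, 0], [1, 5.0, 0.7, 0, 0, 0, 0], [1, 5.0, 0.7, 0, 0, 0, 0]]}}

```text
time_s: 1.98
tool_pos: [0.3753, -0.1193, 0.2311]
orientation: [0.767, 0.641, 0.0, -0.0]
force: [0.5, 0.1, -0.1]
grip_width: 0.994
finger_force: 0.0
```

>>> {"method": "jog_arm", "body": {"moves": [[1, 5.0, 0.7, 0, 0, 0, 0], [1, 5.0, 0.7, 0, 0, 0, 0], [1, 5.0, 0.7, 0, 0, 0, 0], [1, 5.0, 0.7, 0, 0, 0, 0], [1, 5.0, 0.7, 0, 0, 0, 0]]}}

```text
time_s: 2.6
tool_pos: [0.454, 0.1206, 0.231]
orientation: [0.767, 0.642, -0.0, 0.0]
force: [0.8, -0.8, 0.6]
grip_width: 1.001
finger_force: 0.0
```

```bash
python3 -c "
from h import *
go(.4937,.2572,.13,1.393)"
```

```text
t 2.6 pos [0.454  0.1206 0.231 ] yaw 1.393 F [ 0.8 -0.8  0.6] T [-0.05 -0.01 -0.03] grip 1.001 0.0
turn [-0.0002  0.0002  0.    ] shift after turn [14.14  1.49 10.1 ] shift now [14.15  1.49 10.1 ]
```

>>> {"method": "jog_arm", "body": {"moves": [[1, 4.7, 0.5, 2, 0, 0, 0], [1, 4.7, 0.5, 3, 0, 0, 0], [1, 4.7, 0.5, 4, 0, 0, 0], [1, 0, 0, 1, 0, 0, 0], [1, 0, 0, 0, 0, 0, 0]]}}

```text
time_s: 3.22
tool_pos: [0.4926, 0.2544, 0.13]
orientation: [0.767, 0.642, -0.002, -0.0]
force: [-0.2, -1.1, -0.3]
grip_width: 0.998
finger_force: 0.0
```

```bash
python3 -c "
from h import *
go(.4937,.2572,.017,1.393)"
```

```text
t 3.23 pos [0.4926 0.2544 0.13  ] yaw 1.3935 F [-0.2 -1.1 -0.3] T [ 0.02 -0.05  0.  ] grip 0.998 0.0
turn [-0.0025  0.0021  0.0005] shift after turn [ 0.29  0.06 11.3 ] shift now [ 0.32  0.09 11.29]
```

>>> {"method": "jog_arm", "body": {"moves": [[1, 0.2, 0.1, 4, 0, 0, 0], [1, 0, 0, 4, 0, 0, 0], [1, 0, 0, 2, 0, 0, 0], [1, 0, 0, 1.3, 0, 0, 0], [1, 0, 0, 0, 0, 0, 0]]}}

```text
time_s: 3.85
tool_pos: [0.4953, 0.2565, 0.0187]
orientation: [0.767, 0.641, 0.0, 0.0]
force: [-0.2, 0.2, 1.0]
grip_width: 0.998
finger_force: 0.0
```

>>> {"method": "jog_arm", "body": {"moves": [[0.5, 0, 0, 0, 0, 0, 0], [0.5, 0, 0, 0, 0, 0, 0], [0.5, 0, 0, 0, 0, 0, 0], [0.5, 0, 0, 0, 0, 0, 0], [0.5, 0, 0, 0, 0, 0, 0]], "newtons": 60}}

```text
time_s: 4.47
tool_pos: [0.4952, 0.2575, 0.0201]
orientation: [0.767, 0.642, 0.0, -0.0]
force: [-6.8, 0.9, 9.2]
grip_width: 0.685
finger_force: 63.7
```

```bash
python3 -c "
from h import *
go(.4937,.2572,.017,1.393)"
```

```text
t 4.47 pos [0.4952 0.2575 0.0201] yaw 1.3931 F [-6.8  0.9  9.2] T [-0.1   1.04 -0.03] grip 0.685 63.7
turn [ 0.0004 -0.0009  0.0001] shift after turn [-0.06 -0.15  0.31] shift now [-0.06 -0.15  0.31]
```

>>> {"method": "jog_arm", "body": {"moves": [[0.5, 0, 0, 0, 0, 0, 0], [0.5, 0, 0, -1, 0, 0, 0], [0.5, 0, 0, -1, 0, 0, 0], [0.5, 0, 0, -2, 0, 0, 0], [0.5, 0, 0, -3, 0, 0, 0]], "newtons": 95}}

```text
time_s: 5.1
tool_pos: [0.4944, 0.2565, 0.0891]
orientation: [0.767, 0.641, -0.001, -0.0]
force: [0.8, 0.6, -3.9]
grip_width: 0.674
finger_force: 102.1
```

>>> {"method": "jog_arm", "body": {"moves": [[0.5, 0, 0, -3, 0, 0, 0], [0.5, 0, 0, -3, 0, 0, 0], [0.5, 0, 0, -3, 0, 0, 0], [0.5, 0, 0, -1, 0, 0, 0], [0.5, 0, 0, 0, 0, 0, 0]]}}

```text
time_s: 5.72
tool_pos: [0.4955, 0.257, 0.1892]
orientation: [0.767, 0.641, 0.001, 0.0]
force: [-0.3, -0.2, -4.4]
grip_width: 0.677
finger_force: 102.4
```

```bash
python3 -c "
from h import *
go(.4758,-.2856,.18,1.3794)
t=bot.get_image('top')[:,:,::-1];s=bot.get_image('scene')[:,:,::-1]
cv2.imwrite('pics/top1.png',t);cv2.imwrite('pics/scene1.png',s)
z=lambda im,x,y,w,h,k:cv2.resize(im[y:y+h,x:x+w],None,fx=k,fy=k,interpolation=cv2.INTER_CUBIC)
cv2.imwrite('pics/z1.png',np.hstack([z(t,90,250,80,120,5)[:600],z(t,230,250,80,120,5)]))
cv2.imwrite('pics/zs1.png',s[180:480,300:620])
"
```

```text
t 5.72 pos [0.4955 0.257  0.1892] yaw 1.3927 F [-0.3 -0.2 -4.4] T [ 0.1 -0.   0. ] grip 0.677 102.4
turn [ 0.0016 -0.001   0.0133] shift after turn [-53.64   8.39   0.92] shift now [-53.75   7.67   0.88]
```

View pics/z1.png

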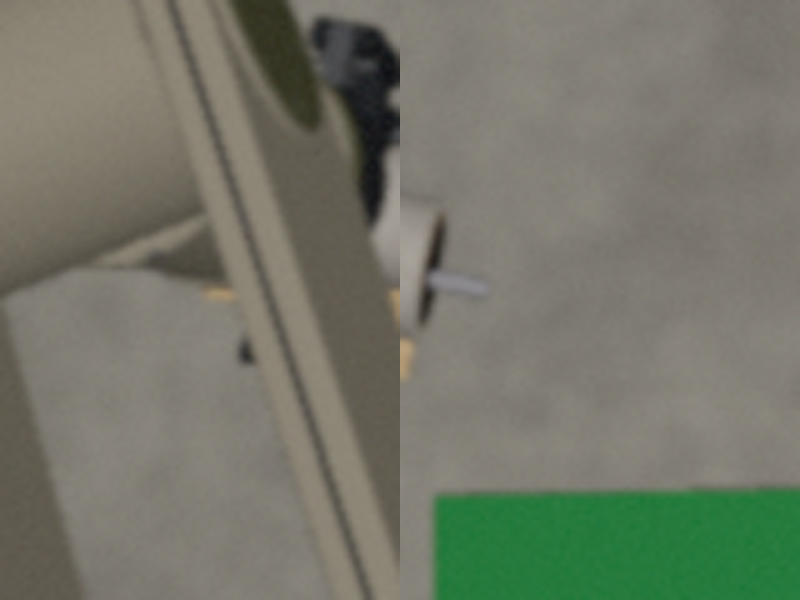

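The roll is lifted level. Its -y rod tip shows at pixel (247.6,307.6). Now I'll carry it to the dispenser.

>>> {"method": "jog_arm", "body": {"moves": [[0.5, -3, 0.5, 0, 0, 0, 0.013], [0.5, -5, 0.8, 0, 0, 0, 0], [0.5, -5, 0.8, 0, 0, 0, 0], [0.5, -5, 0.8, 0, 0, 0, 0], [0.5, -5, 0.8, 0, 0, 0, 0]]}}

```text
time_s: 6.45
tool_pos: [0.4868, 0.0225, 0.1866]
orientation: [0.771, 0.637, -0.001, -0.001]
force: [0.2, 0.5, -3.8]
grip_width: 0.673
finger_force: 102.4
```

>>> {"method": "jog_arm", "body": {"moves": [[0.5, -5, 0.8, 0, 0, 0, 0], [0.5, -5, 0.8, 0, 0, 0, 0], [0.5, -5, 0.8, 0, 0, 0, 0], [0.5, -5, 0.8, 0, 0, 0, 0], [0.5, -5, 0.8, 0, 0, 0, 0]]}}

```text
time_s: 7.08
tool_pos: [0.4788, -0.2303, 0.1865]
orientation: [0.771, 0.636, -0.0, -0.001]
force: [1.8, -1.1, -2.8]
grip_width: 0.672
finger_force: 102.4
```

>>> {"method": "jog_arm", "body": {"moves": [[0.5, -4, 0.5, 0, 0, 0, 0], [0.5, -1.6, 0.2, 0, 0, 0, 0], [0.5, 0, 0, 0, 0, 0, 0], [0.5, 0, 0, 0, 0, 0, 0]]}}

```text
time_s: 7.58
tool_pos: [0.476, -0.2841, 0.1875]
orientation: [0.771, 0.637, 0.0, -0.001]
force: [1.0, 0.2, -3.6]
grip_width: 0.675
finger_force: 102.4
```

```bash
python3 -c "
from h import *
go(.4758,-.2856,.12,1.3794)
c=bot.get_calibration('top')
a=onz(c,247.6,307.6,.214);d=a-np.array([.4955,.257,.214]);e=np.array([np.cos(1.3927),np.sin(1.3927)]);n=np.array([-e[1],e[0]])
print('tip rel along,perp',d[:2]@e,d[:2]@n)
t=bot.get_image('top')[:,:,::-1];s=bot.get_image('scene')[:,:,::-1]
cv2.imwrite('pics/top2.png',t);cv2.imwrite('pics/scene2.png',s)
z=lambda im,x,y,w,h,k:cv2.resize(im[y:y+h,x:x+w],None,fx=k,fy=k,interpolation=cv2.INTER_CUBIC)
cv2.imwrite('pics/z2.png',np.vstack([z(s,270,90,160,110,5)[:300],z(t,330,250,160,110,5)[100:400]]))
cv2.imwrite('pics/z2.png',np.hstack([z(s,280,80,130,195,3),z(t,330,250,180,117,2)[:0] if 0 else np.pad(z(t,320,240,200,130,2),((0,325),(0,0),(0,0)))]))
"
```

```text
t 7.58 pos [ 0.476  -0.2841  0.1875] yaw 1.3805 F [ 1.   0.2 -3.6] T [ 0.06  0.   -0.  ] grip 0.675 102.4
turn [-0.0012 -0.0011  0.0011] shift after turn [-0.15  0.    6.75] shift now [-0.16  0.01  6.75]
tip rel along,perp -0.1791074756255922 0.003171684366883355
```

View pics/z2.png

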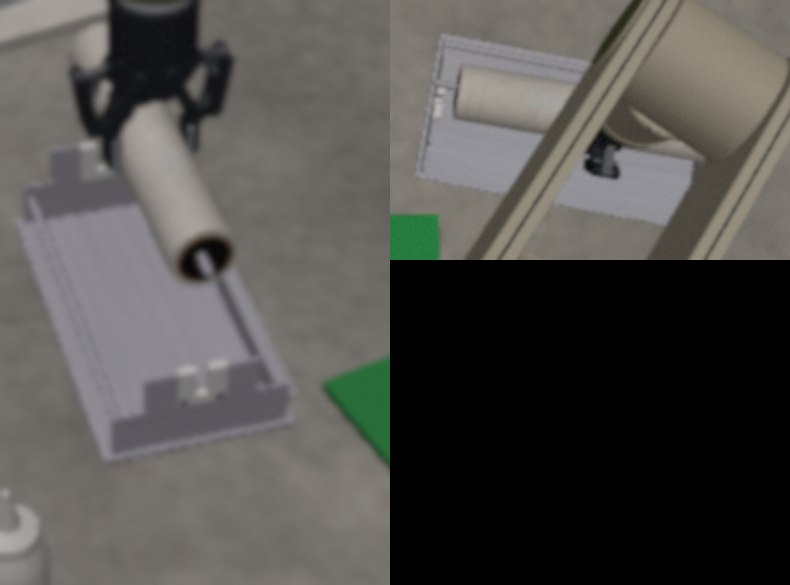

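The roll is above the dispenser. The +y rod tip is near top pixel (344,284), just over the left block. I'll lower to just above the rims and compare from near.

>>> {"method": "jog_arm", "body": {"moves": [[0.5, 0, 0, 3, 0, 0, 0], [0.5, 0, 0, 4, 0, 0, 0], [0.5, 0, 0, 2, 0, 0, 0], [0.5, 0, 0, 1, 0, 0, 0], [0.5, 0, 0, 0, 0, 0, 0]]}}

```text
time_s: 8.3
tool_pos: [0.4763, -0.2852, 0.0885]
orientation: [0.771, 0.637, -0.0, -0.0]
force: [-0.0, 0.3, -2.9]
grip_width: 0.673
finger_force: 102.6
```

```bash
python3 -c "
from h import *
go(.4762,-.2837,.072,1.3794)
t=bot.get_image('top')[:,:,::-1];s=bot.get_image('scene')[:,:,::-1]
cv2.imwrite('pics/top3.png',t);cv2.imwrite('pics/scene3.png',s)
z=lambda im,x,y,w,h,k:cv2.resize(im[y:y+h,x:x+w],None,fx=k,fy=k,interpolation=cv2.INTER_CUBIC)
cv2.imwrite('pics/z3.png',np.hstack([z(s,320,170,50,75,8),z(t,325,255,50,75,8)]))
"
```

```text
t 8.3 pos [ 0.4763 -0.2852  0.0885] yaw 1.3801 F [-0.   0.3 -2.9] T [0.   0.03 0.03] grip 0.673 102.6
turn [-0.0001 -0.0001  0.0007] shift after turn [ 0.15 -0.04  1.65] shift now [ 0.15 -0.04  1.65]
```

View pics/z3.png

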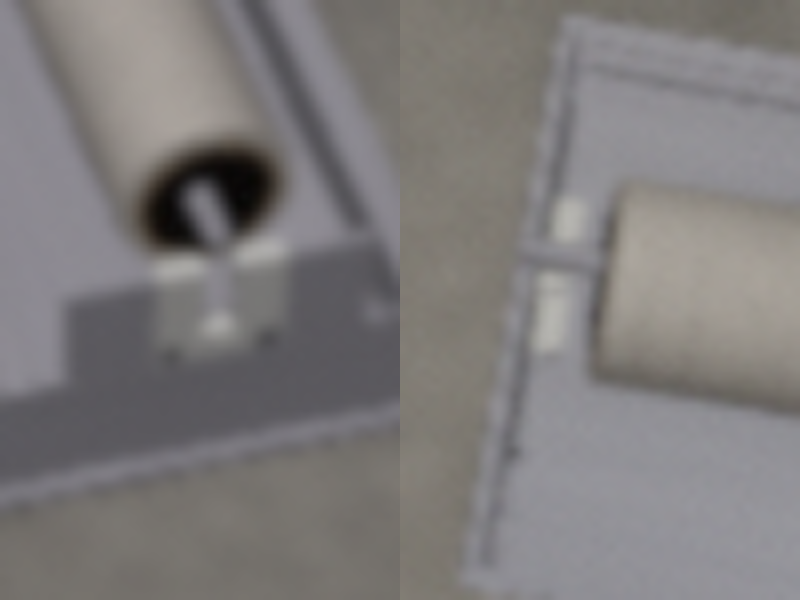

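```bash
python3 - <<'E'
from h import *
ct=bot.get_calibration("top");cs=bot.get_calibration("scene")
e=np.array([np.cos(1.3602),np.sin(1.3602)]);n=np.array([-e[1],e[0]]);m=np.array([.4756,-.2866])
f=lambda p:(np.round([(p[:2]-m)@e*1e3,(p[:2]-m)@n*1e3],1))
u=lambda x,y,x0,y0,k:(x0+(x+.5)/k-.5,y0+(y+.5)/k-.5)
for z in(.108,.112,.116):
  print(z,"rod top view",f(onz(ct,*u(156,254,325,255,8),z)),"tip",f(onz(ct,*u(124,248,325,255,8),z)))
print("slot L top",f(onz(ct,*u(150,274,325,255,8),.091)),f(onz(ct,344.8,288.5,.091)))
print("scene rod tip tri",tri(ct,u(124,248,325,255,8),cs,u(218,252,320,170,8)))
print("scene slot",f(onz(cs,*u(221,256,320,170,8),.091)))
print("scene floor",f(onz(cs,*u(217,327,320,170,8),.061)))
E
```

```text
0.108 rod top view [164.2  -2. ] tip [173.4  -2. ]
0.112 rod top view [164.4  -1.6] tip [173.6  -1.5]
0.116 rod top view [164.6  -1.2] tip [173.8  -1.1]
slot L top [164.    2.1] [160.8   0.7]
scene rod tip tri (array([ 0.51493668, -0.11831826,  0.10755432]), np.float64(0.0028278036385214144))
scene slot [158.5   1.6]
scene floor [161.2   0.7]
```

>>> {"method": "jog_arm", "body": {"moves": [[0.5, 0.2, -0.12, 0, 0, 0, -0.007], [0.5, 0, 0, 0.7, 0, 0, 0], [0.5, 0, 0, 0.3, 0, 0, 0], [0.5, 0, 0, 0, 0, 0, 0], [0.5, 0, 0, 0, 0, 0, 0]]}}

```text
time_s: 9.02
tool_pos: [0.4753, -0.2832, 0.0783]
orientation: [0.769, 0.639, -0.0, -0.0]
force: [-1.0, 0.3, -3.5]
grip_width: 0.676
finger_force: 102.6
```

>>> {"method": "jog_arm", "body": {"moves": [[0.5, 0, 0, 0.2, 0, 0, 0], [0.5, 0, 0, 0.2, 0, 0, 0], [0.5, 0, 0, 0, 0, 0, 0]]}}

```text
time_s: 9.4
tool_pos: [0.4752, -0.2831, 0.074]
orientation: [0.769, 0.639, -0.0, -0.0]
force: [0.5, 0.1, -4.1]
grip_width: 0.675
finger_force: 102.6
```

>>> {"method": "jog_arm", "body": {"moves": [[0.5, 0, 0, 0.2, 0, 0, 0], [0.5, 0, 0, 0.2, 0, 0, 0], [0.5, 0, 0, 0, 0, 0, 0]]}}

```text
time_s: 9.78
tool_pos: [0.4752, -0.2831, 0.07]
orientation: [0.769, 0.639, -0.0, -0.0]
force: [-0.9, -0.3, -3.5]
grip_width: 0.671
finger_force: 102.6
```

>>> {"method": "jog_arm", "body": {"moves": [[0.5, 0, 0, 0.2, 0, 0, 0], [0.5, 0, 0, 0, 0, 0, 0], [0.5, 0, 0, 0.1, 0, 0, 0], [0.5, 0, 0, 0, 0, 0, 0]]}}

```text
time_s: 10.28
tool_pos: [0.4753, -0.2832, 0.0672]
orientation: [0.769, 0.639, 0.0, -0.0]
force: [0.0, 0.7, -3.1]
grip_width: 0.673
finger_force: 102.6
```

>>> {"method": "jog_arm", "body": {"moves": [[0.5, 0, 0, 0.2, 0, 0, 0], [0.5, 0, 0, 0, 0, 0, 0], [0.5, 0, 0, 0.1, 0, 0, 0], [0.5, 0, 0, 0, 0, 0, 0]]}}

```text
time_s: 10.78
tool_pos: [0.4753, -0.2831, 0.0642]
orientation: [0.769, 0.639, -0.0, -0.0]
force: [1.0, 0.2, -2.9]
grip_width: 0.675
finger_force: 102.6
```

```bash
python3 -c "
from h import *
go(.4752,-.2831,.058,1.387)"
```

```text
t 10.78 pos [ 0.4753 -0.2831  0.0642] yaw 1.3868 F [ 1.   0.2 -2.9] T [0.01 0.01 0.05] grip 0.675 102.6
turn [-0.0002 -0.0001 -0.0002] shift after turn [ 0.   -0.01  0.62] shift now [ 0.   -0.01  0.62]
```

>>> {"method": "jog_arm", "body": {"moves": [[0.5, 0, 0, 0.2, 0, 0, 0], [0.5, 0, 0, 0, 0, 0, 0], [0.5, 0, 0, 0.2, 0, 0, 0], [0.5, 0, 0, 0, 0, 0, 0]]}}

```text
time_s: 11.28
tool_pos: [0.4752, -0.2831, 0.06]
orientation: [0.769, 0.639, -0.0, -0.0]
force: [0.3, -0.9, -3.6]
grip_width: 0.674
finger_force: 102.6
```

>>> {"method": "jog_arm", "body": {"moves": [[0.5, 0, 0, 0.2, 0, 0, 0], [0.5, 0, 0, 0, 0, 0, 0], [0.5, 0, 0, 0.2, 0, 0, 0], [0.5, 0, 0, 0, 0, 0, 0]]}}

```text
time_s: 11.78
tool_pos: [0.4752, -0.2831, 0.0561]
orientation: [0.769, 0.639, -0.0, -0.0]
force: [-0.4, 0.5, -3.5]
grip_width: 0.674
finger_force: 102.6
```

```bash
python3 -c "
from h import *
go(.4752,-.2831,.058,1.387)"
```

```text
t 11.78 pos [ 0.4752 -0.2831  0.0561] yaw 1.3868 F [-0.4  0.5 -3.5] T [-0.   -0.03 -0.03] grip 0.674 102.6
turn [-0.0004 -0.0002 -0.0002] shift after turn [ 0.    0.   -0.19] shift now [ 0.    0.   -0.19]
```

```bash
python3 - <<'E'
from h import *
ct=bot.get_calibration("top")
g=cv2.GaussianBlur(cv2.cvtColor(cv2.imread("pics/top0.png"),cv2.COLOR_BGR2GRAY).astype(np.float32),(0,0),1.0)
gy=cv2.Sobel(g,cv2.CV_32F,0,1,ksize=3)
def edge(p,q,hw,sgn,cols):
    pts=[]
    for x in cols:
        y=p[1]+(q[1]-p[1])*(x-p[0])/(q[0]-p[0]); r=np.arange(int(y)-hw,int(y)+hw+1)
        v=sgn*gy[r,x]; w=np.clip(v,0,None)**2
        i=v.argmax(); j=slice(max(i-2,0),i+3); pts.append((x,(r[j]*w[j]).sum()/w[j].sum()))
    pts=np.float32(pts); vx,vy,x0,y0=cv2.fitLine(pts,cv2.DIST_HUBER,0,.01,.01).ravel()
    res=np.abs((pts[:,1]-y0)-(pts[:,0]-x0)*vy/vx).mean()
    a=onz(ct,x0-60*vx,y0-60*vy,.0);b=onz(ct,x0+60*vx,y0+60*vy,.0);d=a-b
    if d[1]<0:d=-d
    print("yaw",round(float(np.arctan2(d[1],d[0])),4),"res",res)
for s in(1,-1):
    edge((346,258),(483,281),4,s,range(355,472)); edge((334,328),(472,353),4,s,range(342,462))
print("roll/rest")
for s in(1,-1):
    edge((122,279),(245,298),3,s,range(140,240)); edge((120,301),(242,321),3,s,range(140,236))
E
```

```text
yaw 1.3642 res 0.083458625
yaw 0.0 res nan
yaw 0.0 res nan
yaw 1.3632 res 0.18429394
roll/rest
yaw 1.3968 res 0.13136974
yaw 1.3935 res 0.064729005
yaw 1.3962 res 0.1449691
yaw 1.3928 res 0.11505518<stdin>:10: RuntimeWarning: invalid value encountered in scalar divide
<stdin>:12: RuntimeWarning: invalid value encountered in divide
```

>>> {"method": "jog_arm", "body": {"moves": [[0.5, 0, 0, 0.2, 0, 0, 0.005], [0.5, 0, 0, 0, 0, 0, 0], [0.5, 0, 0, 0.1, 0, 0, 0], [0.5, 0, 0, 0, 0, 0, 0]]}}

```text
time_s: 12.28
tool_pos: [0.4752, -0.2831, 0.0532]
orientation: [0.771, 0.637, -0.0, -0.0]
force: [-2.1, 0.4, -3.6]
grip_width: 0.672
finger_force: 102.5
```

>>> {"method": "jog_arm", "body": {"moves": [[0.5, 0, 0, 0.1, 0, 0, 0], [0.5, 0, 0, 0, 0, 0, 0], [0.5, 0, 0, 0.1, 0, 0, 0], [0.5, 0, 0, 0, 0, 0, 0]]}}

```text
time_s: 12.78
tool_pos: [0.4753, -0.2833, 0.0517]
orientation: [0.771, 0.637, -0.0, 0.0]
force: [-4.2, 2.5, 2.8]
grip_width: 0.674
finger_force: 103.2
```

>>> {"method": "jog_arm", "body": {"moves": [[0.5, 0, 0, 0.1, 0, 0, 0], [0.5, 0, 0, 0, 0, 0, 0]]}}

```text
time_s: 13.02
tool_pos: [0.4755, -0.2833, 0.0505]
orientation: [0.771, 0.637, 0.0, 0.0]
force: [-3.5, 2.0, 1.1]
grip_width: 0.675
finger_force: 103.2
```

```bash
python3 -c "
from h import *
go(.4752,-.2831,.048,1.3818)"
```

```text
t 13.03 pos [ 0.4755 -0.2833  0.0505] yaw 1.3818 F [-3.5  2.   1.1] T [0.51 0.42 0.3 ] grip 0.675 103.2
turn [0.0004 0.0001 0.    ] shift after turn [ 0.01 -0.03  0.25] shift now [ 0.01 -0.03  0.25]
```

>>> {"method": "jog_arm", "body": {"moves": [[0.5, 0, -0.08, 0.1, 0, 0, 0], [0.5, 0, 0, 0, 0, 0, 0], [0.5, 0, 0, 0.1, 0, 0, 0], [0.5, 0, 0, 0, 0, 0, 0]]}}

```text
time_s: 13.52
tool_pos: [0.4743, -0.2828, 0.0478]
orientation: [0.771, 0.637, -0.0, -0.0]
force: [-1.7, 0.3, -3.4]
grip_width: 0.678
finger_force: 103.1
```

```bash
python3 -c "
from h import *
go(.4752,-.2831,.045,1.3818)"
```

```text
t 13.53 pos [ 0.4743 -0.2828  0.0478] yaw 1.3818 F [-1.7  0.3 -3.4] T [0.5  0.15 0.22] grip 0.678 103.1
turn [-0.0007 -0.0004 -0.    ] shift after turn [-0.01  0.1   0.28] shift now [-0.01  0.1   0.28]
```

>>> {"method": "jog_arm", "body": {"moves": [[0.5, 0, 0, 0.1, 0, 0, 0], [0.5, 0, 0, 0, 0, 0, 0], [0.5, 0, 0, 0.1, 0, 0, 0], [0.5, 0, 0, 0, 0, 0, 0]]}}

```text
time_s: 14.02
tool_pos: [0.4748, -0.2831, 0.0464]
orientation: [0.771, 0.637, 0.0, 0.0]
force: [-0.3, 0.2, -2.1]
grip_width: 0.677
finger_force: 103.0
```

```bash
python3 -c "
from h import *
go(.4752,-.2831,.045,1.3818)"
```

```text
t 14.03 pos [ 0.4748 -0.2831  0.0464] yaw 1.3816 F [-0.3  0.2 -2.1] T [0.57 0.01 0.  ] grip 0.677 103.0
turn [ 0.0005  0.0001 -0.0002] shift after turn [0.01 0.04 0.14] shift now [0.01 0.04 0.14]
```

>>> {"method": "jog_arm", "body": {"moves": [[0.5, 0, 0, 0.1, 0, 0, 0], [0.5, 0, 0, 0, 0, 0, 0], [0.5, 0, 0, 0.1, 0, 0, 0], [0.5, 0, 0, 0, 0, 0, 0]]}}

```text
time_s: 14.52
tool_pos: [0.4742, -0.2829, 0.0437]
orientation: [0.771, 0.637, -0.0, -0.0]
force: [-0.6, -1.3, -6.5]
grip_width: 0.675
finger_force: 102.6
```

```bash
python3 -c "
from h import *
go(.4752,-.2831,.045,1.3818)
t=bot.get_image('top')[:,:,::-1];s=bot.get_image('scene')[:,:,::-1]
cv2.imwrite('pics/top4.png',t);cv2.imwrite('pics/scene4.png',s)
z=lambda im,x,y,w,h,k:cv2.resize(im[y:y+h,x:x+w],None,fx=k,fy=k,interpolation=cv2.INTER_CUBIC)
cv2.imwrite('pics/z4.png',np.hstack([z(s,320,170,60,75,7),z(s,290,110,50,75,7)]))
"
```

```text
t 14.53 pos [ 0.4742 -0.2829  0.0437] yaw 1.3819 F [-0.6 -1.3 -6.5] T [0.02 0.11 0.  ] grip 0.675 102.6
turn [-0.0008 -0.0002  0.0001] shift after turn [-0.    0.1  -0.13] shift now [-0.    0.1  -0.13]
```

View pics/z4.png

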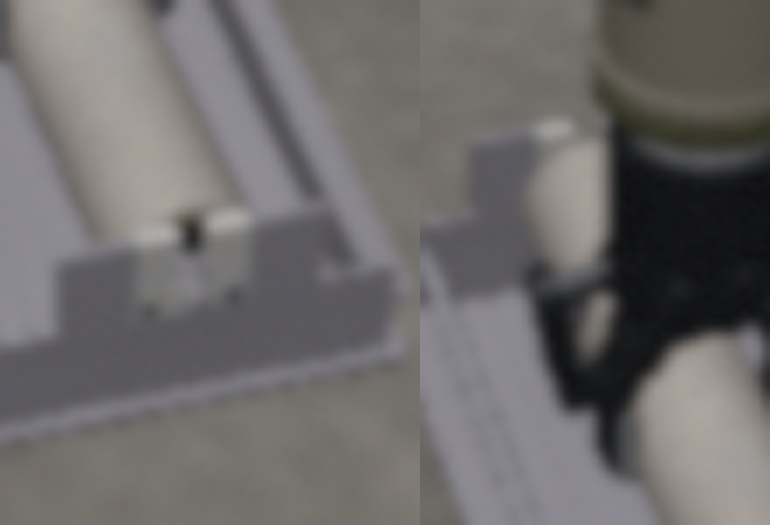

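The left rod end is now down at the bottom of its slot. The right end is hidden by the gripper. I'll press on gently until the floors are felt.

>>> {"method": "jog_arm", "body": {"moves": [[0.5, 0, 0, 0.1, 0, 0, 0], [0.5, 0, 0, 0, 0, 0, 0]]}}

```text
time_s: 14.88
tool_pos: [0.4745, -0.283, 0.0432]
orientation: [0.771, 0.637, -0.0, -0.0]
force: [-0.9, -0.1, -5.8]
grip_width: 0.675
finger_force: 102.5
```

```bash
python3 -c "
from h import *
go(.4752,-.2831,.043,1.362)"
```

```text
t 14.88 pos [ 0.4745 -0.283   0.0432] yaw 1.3818 F [-0.9 -0.1 -5.8] T [0.04 0.13 0.03] grip 0.675 102.5
turn [-0.0001 -0.      0.0198] shift after turn [0.01 0.07 0.02] shift now [0.01 0.07 0.02]
```

>>> {"method": "jog_arm", "body": {"moves": [[0.5, 0, 0, 0.1, 0, 0, 0], [0.5, 0, 0, 0, 0, 0, 0]]}}

```text
time_s: 15.12
tool_pos: [0.4748, -0.2832, 0.0428]
orientation: [0.771, 0.637, 0.0, 0.0]
force: [-2.2, 0.8, 1.1]
grip_width: 0.676
finger_force: 102.9
```

```bash
python3 -c "
from h import *
go(.4752,-.2831,.043,1.362)"
```

```text
t 15.12 pos [ 0.4748 -0.2832  0.0428] yaw 1.3818 F [-2.2  0.8  1.1] T [ 0.25  0.33 -0.05] grip 0.676 102.9
turn [0.0005 0.0002 0.0198] shift after turn [ 0.02  0.04 -0.02] shift now [ 0.02  0.04 -0.02]
```

>>> {"method": "jog_arm", "body": {"moves": [[0.5, 0, 0, 0.1, 0, 0, 0], [0.5, 0, 0, 0, 0, 0, 0]]}}

```text
time_s: 15.38
tool_pos: [0.4749, -0.2833, 0.0426]
orientation: [0.771, 0.637, 0.0, 0.0]
force: [-6.5, 4.2, 8.5]
grip_width: 0.677
finger_force: 104.3
```

```bash
python3 -c "
from h import *
go(.4752,-.2831,.043,1.362)"
```

```text
t 15.38 pos [ 0.4749 -0.2833  0.0426] yaw 1.3819 F [-6.5  4.2  8.5] T [0.64 0.86 0.01] grip 0.677 104.3
turn [0.0007 0.0003 0.0199] shift after turn [ 0.02  0.02 -0.04] shift now [ 0.02  0.02 -0.04]
```

>>> {"method": "jog_arm", "body": {"moves": [[0.5, 0.05, -0.05, -0.15, 0, 0, 0.01], [0.5, 0, 0, 0, 0, 0, 0.01], [0.5, 0, 0, 0, 0, 0, 0]]}}

```text
time_s: 15.75
tool_pos: [0.4743, -0.2826, 0.0428]
orientation: [0.777, 0.629, 0.0, 0.0]
force: [-1.6, -0.1, -1.1]
grip_width: 0.674
finger_force: 102.5
```

```bash
python3 -c "
from h import *
go(.4752,-.2831,.043,1.362)"
```

```text
t 15.75 pos [ 0.4743 -0.2826  0.0428] yaw 1.3614 F [-1.6 -0.1 -1.1] T [-0.01  0.09  0.02] grip 0.674 102.5
turn [ 0.0004  0.0002 -0.0006] shift after turn [-0.03  0.09 -0.02] shift now [-0.03  0.09 -0.02]
```

>>> {"method": "jog_arm", "body": {"moves": [[0.75, 0, 0, 0, 0, 0, 0], [0.85, 0, 0, 0, 0, 0, 0], [1, 0, 0, 0, 0, 0, 0], [1, 0, 0, 0, 0, 0, 0], [1, 0, 0, 0, 0, 0, 0]]}}

```text
time_s: 16.38
tool_pos: [0.4742, -0.2825, 0.0428]
orientation: [0.777, 0.629, 0.0, 0.0]
force: [-0.3, -0.7, -0.1]
grip_width: 0.999
finger_force: 0.0
```

>>> {"method": "jog_arm", "body": {"moves": [[1, 0, 0, -0.5, 0, 0, 0], [1, 0, 0, -1, 0, 0, 0], [1, 0, 0, -2, 0, 0, 0], [1, 0, 0, -4, 0, 0, 0], [1, 0, 0, -4, 0, 0, 0]]}}

```text
time_s: 17.0
tool_pos: [0.474, -0.2824, 0.1596]
orientation: [0.777, 0.629, 0.0, 0.0]
force: [0.3, -0.4, 0.1]
grip_width: 1.0
finger_force: 0.0
```

>>> {"method": "jog_arm", "body": {"moves": [[1, 0, 0, -5, 0, 0, 0], [1, 0, 5, -4, 0, 0, 0], [1, 0, -5, -1, 0, 0, 0], [1, -5, -5, 0, 0, 0, 0], [1, -5, 0, 0, 0, 0, 0]]}}

```text
time_s: 17.62
tool_pos: [0.4081, -0.3648, 0.2572]
orientation: [0.777, 0.63, -0.0, -0.0]
force: [0.7, -0.4, 0.1]
grip_width: 1.001
finger_force: 0.0
```

>>> {"method": "jog_arm", "body": {"moves": [[1, -5, 0, 0, 0, 0, 0], [1, -5, -3, 0, 0, 0, 0], [1, -5, -3, 0, 0, 0, 0], [1, -5, -3, 0, 0, 0, 0], [1, 0, 0, 0, 0, 0, 0]]}}

```text
time_s: 18.25
tool_pos: [0.2772, -0.5448, 0.2574]
orientation: [0.779, 0.627, -0.001, 0.0]
force: [1.2, 0.1, 0.6]
grip_width: 0.998
finger_force: 0.0
```

```bash
python3 -c "
from h import *
go(.4752,-.2831,.043,1.362)
t=bot.get_image('top')[:,:,::-1];s=bot.get_image('scene')[:,:,::-1]
cv2.imwrite('pics/top5.png',t);cv2.imwrite('pics/scene5.png',s)
z=lambda im,x,y,w,h,k:cv2.resize(im[y:y+h,x:x+w],None,fx=k,fy=k,interpolation=cv2.INTER_CUBIC)
cv2.imwrite('pics/z5.png',np.hstack([z(s,280,105,100,145,4),z(t,325,250,170,145,4)[:,::2][::,:] if 0 else z(t,330,255,160,116,2.5) if 0 else cv2.resize(t[250:360,325:495],(400,580)) if 0 else np.pad(z(t,325,245,170,120,2.35),((0,298),(0,0),(0,0)))]))
"
```

```text
t 18.25 pos [ 0.2772 -0.5448  0.2574] yaw 1.3566 F [1.2 0.1 0.6] T [ 0.07 -0.01  0.03] grip 0.998 0.0
turn [-0.0005  0.0012 -0.0054] shift after turn [29.71 13.94 21.44] shift now [29.81 13.8  21.4 ]
```

View pics/z5.png

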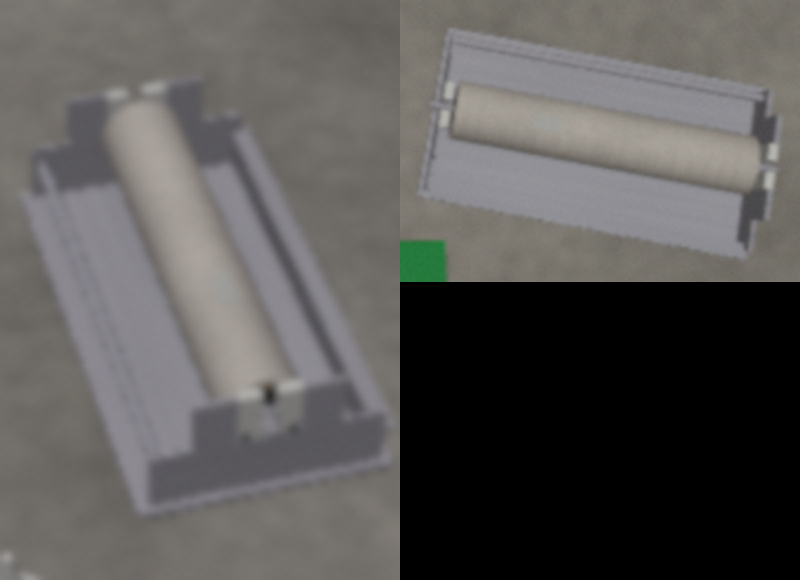

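Both rod ends sit low in their slots, and the roll looks parallel to the dispenser. To check level and square numerically, I'll intersect the axis planes of the two views.

```bash
python3 - <<'E'
from h import *
def plane(name,f,lines,vert):
    c=bot.get_calibration(name)
    g=cv2.GaussianBlur(cv2.cvtColor(cv2.imread(f),cv2.COLOR_BGR2GRAY).astype(np.float32),(0,0),.8)
    d=np.abs(cv2.Sobel(g,cv2.CV_32F,int(vert),int(not vert),ksize=3)); 
    if vert:d=d.T
    N=[]
    for p,q in lines:
        p,q=(p[::-1],q[::-1]) if vert else (p,q); pts=[]
        for x in range(int(p[0])+6,int(q[0])-6):
            y=p[1]+(q[1]-p[1])*(x-p[0])/(q[0]-p[0]); r=np.arange(int(round(y))-3,int(round(y))+4)
            v=d[r,x];i=v.argmax();j=slice(max(i-2,0),i+3);pts.append((x,(r[j]*v[j]**2).sum()/(v[j]**2).sum()))
        pts=np.float32(pts);vx,vy,x0,y0=cv2.fitLine(pts,cv2.DIST_HUBER,0,.01,.01).ravel()
        print(name,"res",np.abs((pts[:,1]-y0)-(pts[:,0]-x0)*vy/vx).mean().round(2))
        a,b=(x0-50*vx,y0-50*vy),(x0+50*vx,y0+50*vy)
        if vert:a,b=a[::-1],b[::-1]
        n=np.cross(ray(c,*a)[1],ray(c,*b)[1]);N.append(n/np.linalg.norm(n))
    # tangent planes on either side: the axis plane bisects them
    n=N[0]+N[1]*np.sign(N[0]@N[1]);return n/np.linalg.norm(n),np.array(c["origin"])
n1,o1=plane("top","pics/top5.png",[((348.4,281),(477,303.7)),((348,303.3),(473,326))],0)
n2,o2=plane("scene","pics/scene5.png",[((306.5,137),(333,202)),((324,131),(351,198))],1)
d=np.cross(n1,n2);d/=np.linalg.norm(d);d*=np.sign(d[1])
p=np.linalg.lstsq(np.vstack([n1,n2,[0,1,0]]),[n1@o1,n2@o2,-.2866],rcond=None)[0]
print("axis dir yaw",np.arctan2(d[1],d[0]),"tilt",np.arcsin(d[2]),"pt",p)
E
```

```text
top res 0.16
top res 0.06
scene res 0.86
scene res 0.35
axis dir yaw 1.3638980194143244 tilt -0.031243837706697877 pt [ 0.47146593 -0.2866      0.05110206]
```

```bash
python3 - <<'E'
from h import *
cs=bot.get_calibration("scene");ct=bot.get_calibration("top")
s=cv2.imread("pics/scene5.png");t=cv2.imread("pics/top5.png")
e=np.array([np.cos(1.363),np.sin(1.363),0]);n=np.array([e[1],-e[0],0]);up=np.array([0,0,1.])
m=np.array([.475,-.2866,.060])
def crop(im,x,y,w,h,k,c,):
    z=cv2.resize(im[y:y+h,x:x+w],None,fx=k,fy=k,interpolation=cv2.INTER_CUBIC)
    for tilt,col in((0,(0,0,255)),(.028,(0,200,0))):
        for sg in(-1,1):
            ce=m+sg*.15*e+up*(tilt*(.161-sg*.15))
            for a in np.linspace(0,np.pi,13):
                q=(proj(c,ce+.03*(np.cos(a)*n+np.sin(a)*up))-[x,y]+.5)*k-.5
                cv2.circle(z,tuple(int(v) for v in q.round()),1,col,-1)
    return z
cv2.imwrite("pics/z6.png",np.hstack([crop(s,296,118,44,66,9,cs),crop(t,450,285,44,66,9,ct)]))
# scene silhouettes, cleaner: roll brightness profile per row
g=cv2.GaussianBlur(cv2.cvtColor(s,cv2.COLOR_BGR2GRAY).astype(np.float32),(0,0),.6)
for r in range(140,201,6):
    d=np.diff(g[r]);x0=306.5+(r-137)*26.5/65;x1=324+(r-131)*27/67
    a=int(x0)-7;b=int(x1)-7
    i=a+d[a:a+12].argmax();j=b+d[b:b+14].argmin();print(r,i+.5,j+.5,end=" | ")
E
```

```text
140 306.5 325.5 | 146 308.5 328.5 | 152 312.5 329.5 | 158 315.5 332.5 | 164 317.5 334.5 | 170 320.5 337.5 | 176 322.5 340.5 | 182 325.5 343.5 | 188 328.5 346.5 | 194 330.5 348.5 | 200 332.5 344.5 |
```

View pics/z6.png

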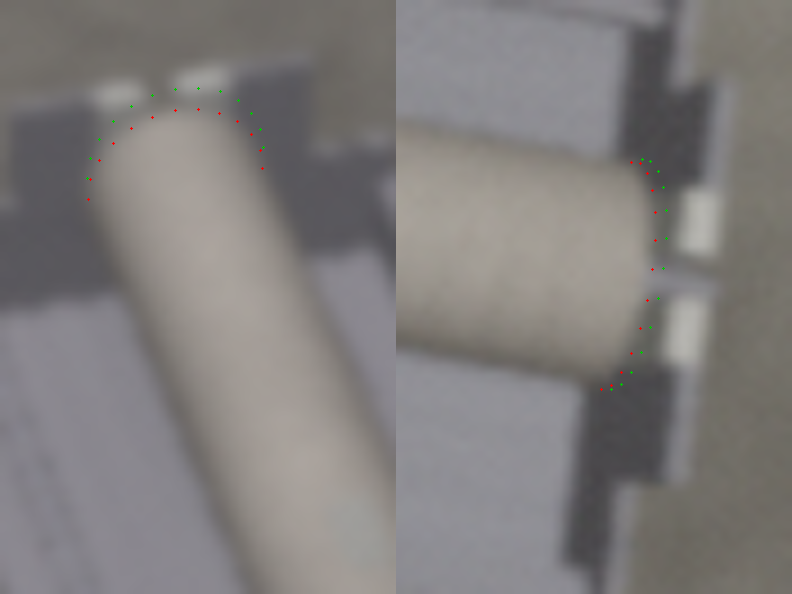

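The far end matches the level prediction (red), not the 9 mm-high one (green). Yaw is within 0.001 rad of the dispenser, and the force readings showed both ends snapping home. I'm handing the job in.

```bash
python3 -c "
from cell import bot
print(bot.job_done())"
```

```text
the job is handed in; nothing more can be done
None
```

I handed the job in at about 18 s of the 64 s allowed: the roll's rod is through the jaws with both ends on the slot floors as far as force readings and camera pictures show, the roll is level and square, and the gripper is open and clear; the hand-in gave no verdict.

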